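# Relay into the service tray, then turn the tray with its ball and hold it

## Task

Plug the black relay fully home into the square socket of the wooden tray. Then take the tray by the red handle, lift it clear of the mat and only then turn it a quarter turn anticlockwise seen from above, so the relay end comes round to the mat's yellow-banded edge, smoothly and level with the steel ball staying in the middle of its blue dish. Finish still holding the tray still and level about 10 cm above the middle of the mat (do not put it down or let go), without ever touching the ball or disturbing the jar, hammer, spanner or hoof pick.

Things in the scene. Friction and masses are not known exactly. Their poses are not given: they have to be found in the camera images.
- relay: square plug-in relay, 56 mm tall, 60 g, upright on the bench: below, a grey shank 28 x 28 mm, 20 mm tall (lowest 3 mm narrowed to 26 mm); above, a black head 36 x 36 mm, 36 mm tall, white patch on top. Origin: centre of the shank's underside; z up, x and y along the square's sides (any of the four quarter turns fits the socket).
- tray: loose wooden tray 250 mm (x) x 160 mm (y) x 26 mm thick, 0.5 kg, on the mat. Origin: centre of its underside, z up. In its middle a blue enamelled dish 98 mm across, sloping 10 degrees down to its middle, 8 mm above the underside. Socket at the +x end. A red bow handle over the middle: 12 mm posts at y = -74 and +74 mm carrying a level bar (see point tray_grip).
- tray_socket (a point): centre of the mouth of the tray's square socket, level with its top face, 92 mm from the tray's middle towards +x. Hole 30 x 30 mm, sides along the tray's x and y, 20 mm deep, chamfered mouth; relay home = its head rests on the tray's top face, shank underside 20 mm below this point. Moves with the tray.
- tray_grip (a point): middle of the red handle bar, straight above the tray's middle, 113 mm above its underside. The bar runs along the tray's y: 160 mm long, 14 mm wide (x), 16 mm high (105 to 121 mm above the underside). Moves with the tray.
- ball: loose bright steel ball, 34 mm in diameter, 160 g, lying in the middle of the tray's dish; origin at its centre.
- mat: fixed black rubber mat 250 (x) x 260 (y) x 6 mm under the tray. Origin: centre of its underside. At the start the tray lies on its middle, axes parallel to the mat's. A yellow band runs along its +y edge, so the tray's +x end must finish pointing along the mat's +y.
- jar: empty open glass jam jar, 72 mm across (narrower at the mouth), 85 mm tall, origin at the centre of its underside; leave alone
- hammer: red-handled claw hammer lying on the bench, along its x, about 260 mm long; leave alone
- spanner: steel spanner lying on the bench, along its x, about 170 mm long; leave alone
- hoof_pick: yellow plastic hoof pick, about 150 mm long along its x, lying on the bench; leave alone

How it is judged (in metres and radians):
On the way, in this order (a step that is already met when the one before it is completed fails the run):
1. the relay is home in the socket while the tray still lies on the mat (z of relay in the frame of tray_socket below -0.016 m and horizontal distance between relay and tray_socket below 0.006 m and angle between the z axis of relay and the z axis of tray, either way round below 0.12 rad and height (world z) of tray below 0.015 m), for 0.2 s.
2. the tray is lifted clear of the mat, not yet turned (height (world z) of tray above 0.026 m and angle between the x axis of tray and the x axis of mat, either way round below 0.5 rad), for 0.1 s.
At the end, for the whole second after the job is handed in: Fingers hold the tray (over 2 N) 60 to 194 mm above the mat, within 60 mm of its middle, still (0.03 m/s, 0.2 rad/s), level to 0.09 rad, turned a quarter anticlockwise to 0.15 rad; ball within 12 mm of the dish's middle; relay at least 16 mm deep, 6 mm centred, straight to 0.12 rad (z of relay in the frame of tray_socket below -0.016 m and horizontal distance between relay and tray_socket below 0.006 m and angle between the z axis of relay and the z axis of tray, either way round below 0.12 rad and height (world z) of tray between 0.066 and 0.2 m and angle between tray's own z axis and vertical below 0.09 rad and angle between the x axis of tray and the y axis of mat, either way round below 0.15 rad and y of tray_socket in the frame of mat above 0.03 m and horizontal distance between tray and mat below 0.06 m and horizontal distance between ball and tray below 0.012 m and z of ball in the frame of tray below 0.05 m and linear speed of tray below 0.03 m/s and angular speed of tray below 0.2 rad/s and contact force between tray and the fingers above 2 N and contact force between tray and mat below 0.1 N); the arm keeps its last pose, push and grip.
It fails at once if the ball strays more than 25 mm from the middle of the dish (horizontal distance between ball and tray above 0.025 m).
It fails at once if the robot touches the ball (contact force between ball and the fingers above 0.3 N or contact force between ball and the arm above 0.3 N).
It fails at once if the tray is tipped by more than 0.2 rad (angle between tray's own z axis and vertical above 0.2 rad).
It fails at once if the jar, hammer, spanner or hoof pick is moved by more than 30 mm, or the jar tipped (distance of any of jar, hammer, spanner, hoof_pick from where it was at the start of the episode above 0.03 m or angle between jar's own z axis and vertical above 0.5 rad).
It also fails if it takes over 64 s, if anything falls off the work surface, if the arm or the gripper's body presses on something with over 40 N, if the wrist force passes 120 N, or if a joint passes its speed limit or range.

## Robot

A 6-joint arm with a two-finger parallel gripper is mounted at the origin on the work surface. World frame = base frame: x ahead of the robot, y to its left, z up, the work surface at z = 0. Lengths are in mm, angles in rad, forces in N, time in s.
With the tool pointing down it reaches from about 275 to 825 mm from the base axis. Payload 5.2 kg.
Tool frame: the origin (TCP) lies at the very end of the fingers, on their centre line; the grasp point (between the pads) lies 19 mm behind it; z points along the fingers, y is the direction in which the jaws open and shut (so a half turn about z gives the same grasp; the last joint's range is limited). The gripper opens to 93 mm and grips with 3 to 60 N. Pads are 15 mm wide; open, the fingers measure 128 mm over their backs; the gripper's body (75 mm by 188 mm) begins 65 mm behind the grasp point.
Start: joints at [-1.542, 0.259, 1.535, -0, 1.348, -0.203], TCP at [126.372, -535.29, 218.653] pointing down, gripper open.
Joint ranges: [-3.14, 3.14], [-0.91, 2.08], [0.19, 2.58], [-1.22, 4.36], [0.22, 2.71], [-3.12, 3.12]. Speed limits (rad/s): [2.57, 2.57, 3.14, 3.14, 3.14, 3.14].

## Interface

Orientations are given as [roll, pitch, yaw] about the fixed x, y, z axes, in that order (R = Rz(yaw) Ry(pitch) Rx(roll)).
In Python, from bench import robot gives the robot as it stands. The module is installed in compiled form; this text tells all that it offers. Calls block until the motion is done:
- robot.move_ptp(position, orientation): joint-space move of the TCP to a pose.
- robot.move_linear(position, ori=None, speed=150, f_stop=None): straight line of the TCP; ori=None keeps the orientation; speed is the mean speed in mm/s. With f_stop (N) it stops when the force on the tool has changed by that much, and returns True; else False.
- robot.move_j(angles): joint-space move.
- robot.move_gripper(opening): opening from 0.0 (shut) to 1.0 (fully open); the grip force is fixed at half the most; returns when the fingers have stopped.
- robot.sleep(seconds).
- robot.inverse_kinematics(position, orientation): joint angles nearest the present ones, or None.
- robot.get_image(name): name is "side" or "top" or "wrist"; returns a dict with "img" (480x640x3 uint8, blue, green, red), "fovy" (degrees; the focal length in pixels is half the picture's height over the tangent of half this angle, whatever the lens; pixels are square), "cx", "cy" (the principal point, pixels), "eye" and "orientation" of the camera in the world. Camera axes: x right, y down, z forward; pixel columns grow to the right and rows downward; lengths in mm; the calibration is good to about 2 mm. A picture is of the moment at which its call begins. There is no depth.
A pose or a line that the arm cannot do raises robot.MotionError and nothing moves.
- robot.hand_in(): hands the job in, once; it reports no verdict.
Readings, each from a call of its own:
- robot.current_t(): time.
- robot.current_qpos(): joint angles.
- robot.current_joint_vel(): joint speeds.
- robot.current_joint_efforts(): joint torques, N m.
- robot.current_tcp_pos(): TCP position.
- robot.current_eef_rot(): TCP orientation.
- robot.current_contact_force(): force on the tool from outside, world axes, zero at the start.
- robot.current_ft_torque(): the same for the moment, N m.
- robot.current_gripper_width(): opening from 0.0 (shut) to 1.0 (fully open).
Only numpy, scipy, OpenCV 4.12 (cv2) and the standard library are available. Lean on these libraries where they do the work, as an engineer would, in place of code of your own. Each camera call takes 0.05 s, during which the arm holds its last target. There are 200 camera calls.

## Working session

There is one attempt and no reset: what is moved stays moved. The work goes in short steps, each a Python script; the robot and the scene stay as the last script left them, time stands still between calls to the robot, and variables do not carry over. Pictures are saved under pics/ and viewed, about 8 in all and at most 12, crops included, and the job is handed in when it is done.

```bash
mkdir -p pics; python3 - <<'E'
from bench import robot
import cv2,numpy as np
for n in ["top","side"]:
    d=robot.get_image(n); cv2.imwrite(f"pics/{n}0.png",d["img"])
    print(n,{k:v for k,v in d.items() if k!="img"})
print(robot.current_t(),robot.current_eef_rot(),robot.current_gripper_width())
E
```

```text
top {'fovy': 50.42283434007567, 'cx': 317.9185763278127, 'cy': 236.022140906897, 'eye': array([ 356.94928733,  -69.06983276, 1272.61731512]), 'orientation': array([-2.92982041e+00, -1.06648083e-03, -1.61174619e+00])}
side {'fovy': 52.79717736967821, 'cx': 325.9794059914887, 'cy': 234.2947950192304, 'eye': array([ 258.06630691, -921.28001275,  632.76034024]), 'orientation': array([-2.10784584e+00,  4.56051217e-04, -4.11595133e-01])}
0.1 [-3.14001498e+00 -3.17077979e-04  2.31776632e-01] 0.9989627738670857
```

View pics/top0.png

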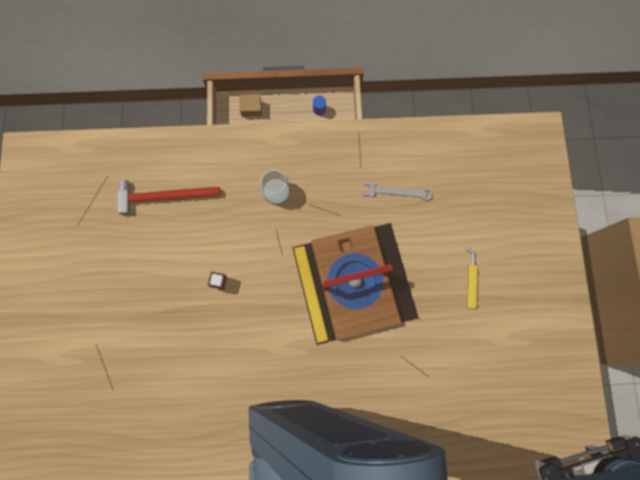

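View pics/side0.png

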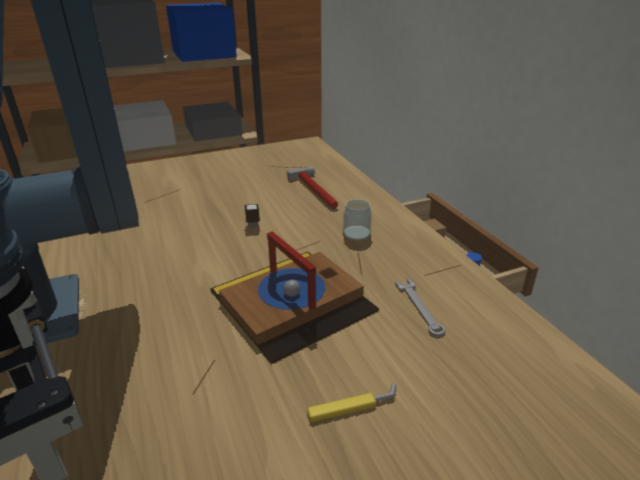

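The top view has image-up as world +x, with the relay at about (217,281), the tray at about (355,282), its socket at (346,243) on the far side, and the yellow band on the left (+y). The side view shows the relay at about (252,214) and nothing close to the tray. Next I'll measure both views.

```bash
cat > h.py <<'E'
from bench import robot
import cv2,numpy as np
from scipy.spatial.transform import Rotation as Ro
def shot(n,save=None):
    d=robot.get_image(n)
    if save: cv2.imwrite(f"pics/{save}.png",d["img"])
    return d
def ray(d,p):
    f=240/np.tan(np.radians(d["fovy"])/2)
    v=np.array([(p[0]-d["cx"])/f,(p[1]-d["cy"])/f,1])
    return d["eye"],Ro.from_euler("xyz",d["orientation"]).apply(v)
def onz(d,p,z):
    e,v=ray(d,p); return e+v*(z-e[2])/v[2]
def tri(d1,p1,d2,p2):
    e,v=ray(d1,p1);g,w=ray(d2,p2)
    s=np.linalg.lstsq(np.c_[v,-w],g-e,rcond=None)[0]
    a,b=e+s[0]*v,g+s[1]*w
    return (a+b)/2,np.linalg.norm(a-b)
def mask(d,kind):
    H=cv2.cvtColor(d["img"],cv2.COLOR_BGR2HSV);h,s,v=H[...,0],H[...,1],H[...,2]
    m={"red":((h<8)|(h>172))&(s>150)&(v>50),"white":(s<50)&(v>150),"yellow":(h>22)&(h<34)&(s>160)&(v>90),
       "blue":(h>100)&(h<130)&(s>130)&(v>50),"black":v<45}[kind]
    return m.astype(np.uint8)
def blob(d,kind,roi,hull=True):
    """biggest blob of that colour in roi x0,y0,x1,y1: centroid, minAreaRect, contour"""
    m=np.zeros((480,640),np.uint8);x0,y0,x1,y1=roi;m[y0:y1,x0:x1]=mask(d,kind)[y0:y1,x0:x1]
    c=max(cv2.findContours(m,cv2.RETR_EXTERNAL,cv2.CHAIN_APPROX_NONE)[0],key=cv2.contourArea)
    M=cv2.moments(c);return np.array([M["m10"],M["m01"]])/M["m00"],cv2.minAreaRect(c),c
E
python3 - <<'E'
from h import *
t,s=shot("top"),shot("side")
np.set_printoptions(precision=1,suppress=True)
a,ra,_=blob(t,"white",(200,265,235,295));b,_,_=blob(s,"white",(240,200,265,225))
print("relay",a,b,onz(t,a,56),tri(t,a,s,b),onz(s,b,56), ra)
c,rb,ct=blob(t,"red",(300,240,420,310)); print("bar",c,rb)
P=onz(t,c,127);print("bar top centre",P)
l=ct[:,0][ct[:,0,0].argmin()];r=ct[:,0][ct[:,0,0].argmax()]
A,B=onz(t,l,127),onz(t,r,127);print(A,B,np.linalg.norm(A-B),np.arctan2(*(A-B)[[1,0]]))
y,ry,_=blob(t,"yellow",(280,230,340,350));q=np.array([onz(t,p,6) for p in cv2.boxPoints(ry)]);print("band",onz(t,y,6),q)
e1,e2=q[1]-q[0],q[2]-q[1];e=max((e1,e2),key=np.linalg.norm);print(np.linalg.norm(e1),np.linalg.norm(e2),"band yaw",np.arctan2(e[1],e[0]))
u,_,_=blob(t,"blue",(310,240,395,315));print("dish",onz(t,u,30))
print("socket guess",onz(t,(346,243),32))
E
```

```text
relay [215.7 279.4] [251.2 206.4] [521.9 168.   56. ] (array([522.4, 167.3,  59. ]), np.float64(1.846324984622221)) [524.7 172.9  56. ] ((215.77027893066406, 279.3783874511719), (10.850333213806152, 10.685934066772461), 9.462322235107422)
bar [359.2 275.1] ((357.455078125, 276.8341979980469), (8.947994232177734, 71.82933044433594), 74.82708740234375)
bar top centre [ 508.8 -170.   127. ]
[487.5 -87.1 127. ] [ 519.7 -245.1  127. ] 161.23926605551748 1.7718075295238347
band [481.3 -57.    6. ] [[599.8 -19.4   6. ]
 [605.  -44.    6. ]
 [370.5 -92.8   6. ]
 [365.7 -69.1   6. ]]
25.133533427939472 239.5133704392489 band yaw -2.9362521417922207
dish [ 504.2 -202.1   30. ]
socket guess [ 602.9 -150.2   32. ]
```

```bash
python3 - <<'E'
from h import *
np.set_printoptions(precision=3,suppress=True)
yaw=0.2
robot.move_ptp([594,-148,260],[np.pi,0,yaw]); robot.sleep(.3); a=shot("wrist","w_sock"); print(robot.current_t(),a["eye"],a["orientation"],a["fovy"],a["cx"],a["cy"])
robot.move_ptp([522,168,200],[np.pi,0,yaw]); robot.sleep(.3); b=shot("wrist","w_rel"); print(robot.current_t(),robot.current_tcp_pos(),b["eye"])
cv2.imwrite("pics/w1.png",cv2.resize(np.hstack([a["img"],b["img"]]),(800,300),interpolation=cv2.INTER_AREA))
E
```

```text
2.725 [ 665.584 -133.469  426.26 ] [ 2.873 -0.    -1.371] 65.95234807111791 324.9215005803245 243.5400068194211
4.325 [522.372 167.319 200.011] [594.19  182.223 366.327]
```

View pics/w1.png

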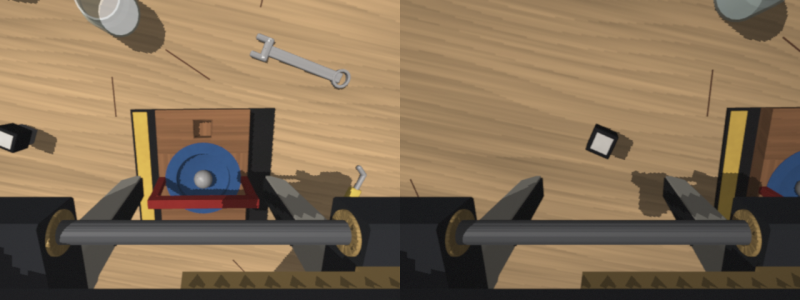

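The wrist view shows the socket at about (325,205) in full-frame pixels and the relay at about (963-640, 225), rotated about 25° in the image. I'll enlarge both.

```bash
python3 - <<'E'
from h import *
np.set_printoptions(precision=1,suppress=True)
b=shot("wrist")
c,r,ct=blob(b,"white",(270,180,370,270)); q=np.array([onz(b,p,56) for p in cv2.boxPoints(r)])
print("relay top",c,onz(b,c,56),q.mean(0),[np.linalg.norm(q[i]-q[i-1]) for i in range(4)]); e=q[1]-q[0];print("yaw",np.arctan2(e[1],e[0])%(np.pi/2))
a=cv2.imread("pics/w_sock.png")
cv2.imwrite("pics/c1.png",np.hstack([cv2.resize(x,None,fx=5,fy=5,interpolation=cv2.INTER_NEAREST) for x in (a[170:270,285:365],b["img"][180:280,285:365])]))
g=cv2.cvtColor(a,cv2.COLOR_BGR2GRAY);np.set_printoptions(linewidth=250)
print("row205",g[205,300:350]);print("col325",g[165:240,325]);print("col315",g[165:240,318])
E
```

```text
relay top [322.7 229.4] [522.3 169.8  56. ] [522.2 169.7  56. ] [np.float64(23.91497621988144), np.float64(23.597258183337903), np.float64(23.482208339542275), np.float64(23.80002543477305)]
yaw 1.3515348194256522
row205 [106 106 106 106 108 107 107 104  93  75  61  58  60  61  61  62  63  64  75  94 105 109 109 111 114 118 121 121 122 121 118 116 116 116 115 115 111 102  98  98 101 103 106 106 106 105 106 106 105 105]
col325 [163 165 167 167 165 165 164 152 112  80  85 112 117 114 115 116 117 117 116 115 117 118 120 120 117 109  90  80  68  64  77 104 116 119 119 119 119 119 119 118 118 119 118 118 119 118 118 118 118 118 116 111  86  67  67  85 106 110 108 103 103 102
 100  91  84  83  82  81  83  83  82  83  82  83  82]
col315 [166 166 167 167 166 164 163 156 128  88  83 108 115 114 114 116 117 117 117 116 117 119 122 122 117 109  89  74  66  61  62  63  68  70  71  71  76  90  95  91  75  68  70  71  71  71  76  90  91  76  65  59  57  59  65  79  98 108 109 105 104 104
 100  91  85  83  82  82  83  82  83  82  84  84  82]
```

View pics/c1.png

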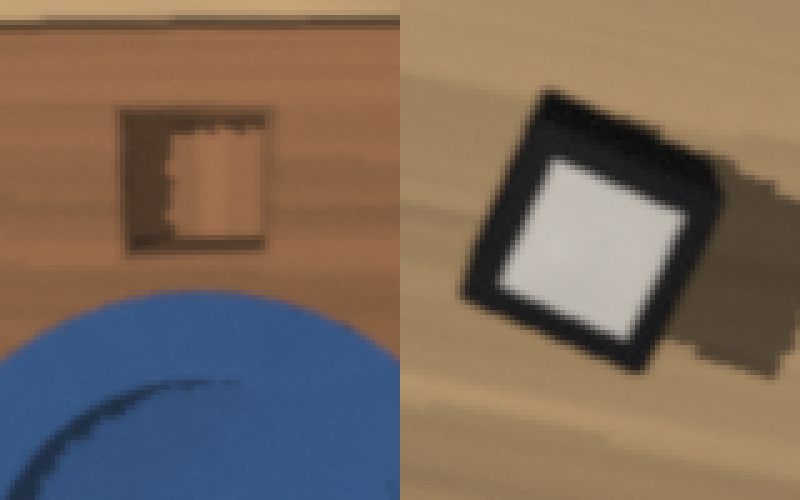

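```bash
cat >> h.py <<'E'
def relay_top(z=56,roi=(250,160,390,290)):
    b=shot("wrist");c,r,_=blob(b,"white",roi);q=np.array([onz(b,p,z) for p in cv2.boxPoints(r)]);e=q[1]-q[0]
    yaw=(np.arctan2(e[1],e[0])+np.pi/4)%(np.pi/2)-np.pi/4
    return onz(b,c,z),yaw
def tool():  # tcp, yaw, tool axes
    p=np.array(robot.current_tcp_pos());R=Ro.from_euler("xyz",robot.current_eef_rot());x=R.apply([1,0,0])
    return p,np.arctan2(x[1],x[0]),R
def intool(P): p,y,R=tool(); return R.inv().apply(P-p)
E
python3 - <<'E'
from h import *
np.set_printoptions(precision=2,suppress=True)
D=lambda y:[np.pi,0,y]
p,y=[522.3,169.8],-0.219
robot.move_linear([*p,200],D(y)); robot.sleep(.3)
P,yy=relay_top();print("before",P,yy,tool()[:2],intool(P))
p,y=P[:2],yy
robot.move_linear([*p,22],D(y),speed=150); robot.move_gripper(0.2); robot.sleep(.2)
print("grip",robot.current_gripper_width(),tool()[:2],robot.current_contact_force())
robot.move_gripper(1.0); print(tool()[0])
robot.move_linear([*p,200],D(y)); robot.sleep(.3)
P,yy=relay_top();print("after",P,yy,tool()[:2],intool(P))
t=.201
robot.move_ptp([594,-148,176],D(t)); robot.sleep(.4); a=shot("wrist","w_sock2");print(tool()[:2],robot.current_t())
x0,y0=250,150
cv2.imwrite("pics/c2.png",cv2.resize(a["img"][y0:y0+150,x0:x0+200],None,fx=4,fy=4,interpolation=cv2.INTER_NEAREST))
np.savez("sock.npz",allow_pickle=True,**{k:v for k,v in a.items() if k!="img"},pose=np.r_[tool()[0],tool()[1]])
E
```

```text
before [522.14 169.77  56.  ] -0.21752756960305986 (array([522.31, 169.78, 200.  ]), np.float64(-0.21857250410756923)) [ -0.17   0.05 144.  ]
grip 0.3855267399535956 (array([522.13, 169.75,  21.96]), np.float64(-0.21752644094491091)) [-0.14 -0.36 -0.15]
[522.14 169.76  21.99]
after [522.67 170.18  56.  ] -0.21675306839472053 (array([522.03, 169.73, 199.63]), np.float64(-0.21753216660198804)) [  0.63  -0.61 143.63]
(array([ 594.07, -147.55,  176.11]), np.float64(0.20161261373169093)) 12.1583
```

View pics/c2.png

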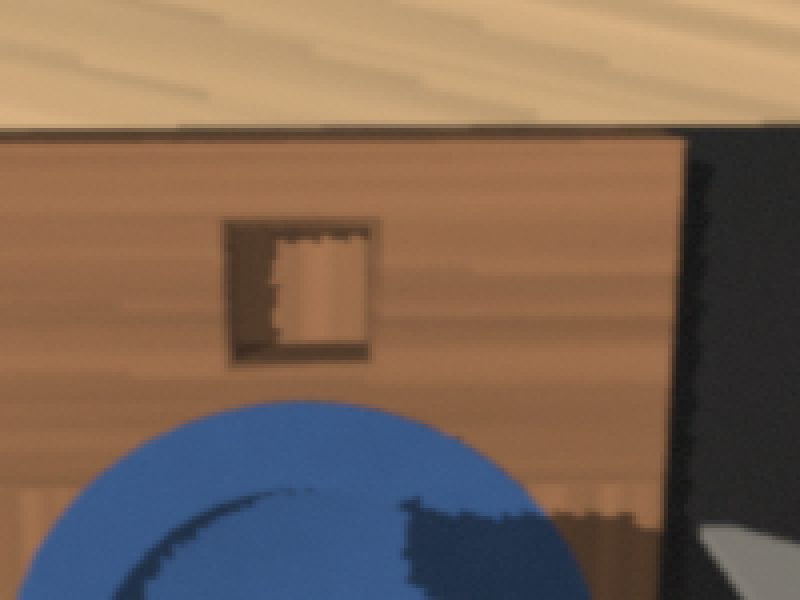

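The mouth corners in the crop are at (222,220), (378,220), (374,364) and (230,365). The far tray edge runs (0,132) to (686,136), and the right edge (686,136) to (663,595). I'll convert these to positions.

```bash
python3 - <<'E'
from h import *
np.set_printoptions(precision=2,suppress=True)
f=np.load("sock.npz",allow_pickle=True);d={k:f[k] for k in("eye","orientation")}|{k:float(f[k]) for k in("fovy","cx","cy")}
g=lambda u,v:onz(d,(250+u/4-.5,150+v/4-.5),32)
q=np.array([g(*p) for p in [(222,220),(378,220),(374,364),(230,365)]])
print(q.mean(0),[np.linalg.norm(q[i]-q[i-1]) for i in range(4)],intool(q.mean(0)))
print("yaw mouth",[np.arctan2(*(q[a]-q[b])[[1,0]]) for a,b in((0,3),(1,2))],[np.arctan2(*(q[0]-q[1])[[1,0]])-np.pi/2])
F=[g(0,132),g(686,136)];S=[g(686,136),g(663,595)]
y1=np.arctan2(*(F[0]-F[1])[[1,0]])-np.pi/2;y2=np.arctan2(*(S[0]-S[1])[[1,0]]);print("edge yaws",y1,y2)
t=.201;R=np.array([[np.cos(t),-np.sin(t)],[np.sin(t),np.cos(t)]])
print("socket from corner",S[0][:2]+R@[-33,80])
E
```

```text
[ 600.12 -145.56   32.  ] [np.float64(31.764086608079836), np.float64(32.989903034187336), np.float64(31.517339283153753), np.float64(31.269977010967004)] [  6.3   -0.75 144.11]
yaw mouth [np.float64(0.24318759691000386), np.float64(0.18889669829157635)] [np.float64(0.20271444491906232)]
edge yaws 0.19694587626539106 0.22123560627662778
socket from corner [ 600.72 -145.59]
```

```bash
python3 - <<'E'
from h import *
np.set_printoptions(precision=2,suppress=True)
D=lambda y:[np.pi,0,y]
p,y=[522.14,169.77],-0.2172
robot.move_ptp([*p,150],D(y)); robot.move_linear([*p,22],speed=150); robot.move_gripper(0.0); robot.sleep(.3)
print("w",robot.current_gripper_width(),tool()[:2])
robot.move_linear([*p,180],speed=200)
s=[600.1,-146.2];robot.move_ptp([*s,180],D(.203)); robot.move_linear([*s,62],speed=120); robot.sleep(.3)
print(tool()[:2],robot.current_contact_force(),robot.current_gripper_width())
hit=robot.move_linear([*s,33.5],speed=15,f_stop=12); print("hit",hit,tool()[:2],robot.current_contact_force(),robot.current_t())
d=shot("side","s_ins");cv2.imwrite("pics/c3.png",cv2.resize(d["img"][200:360,200:400],None,fx=4,fy=3.75,interpolation=cv2.INTER_CUBIC)[:600])
E
```

```text
w 0.3853714508316771 (array([522.11, 169.76,  21.96]), np.float64(-0.21715480983870172))
(array([ 600.34, -146.34,   62.51]), np.float64(0.20297065999348307)) [ 0.13  0.1  -0.87] 0.3860622928840194
hit False (array([ 600.03, -146.21,   33.97]), np.float64(0.2030582806357164)) [-2.54  0.81  4.93] 21.2833
```

View pics/c3.png

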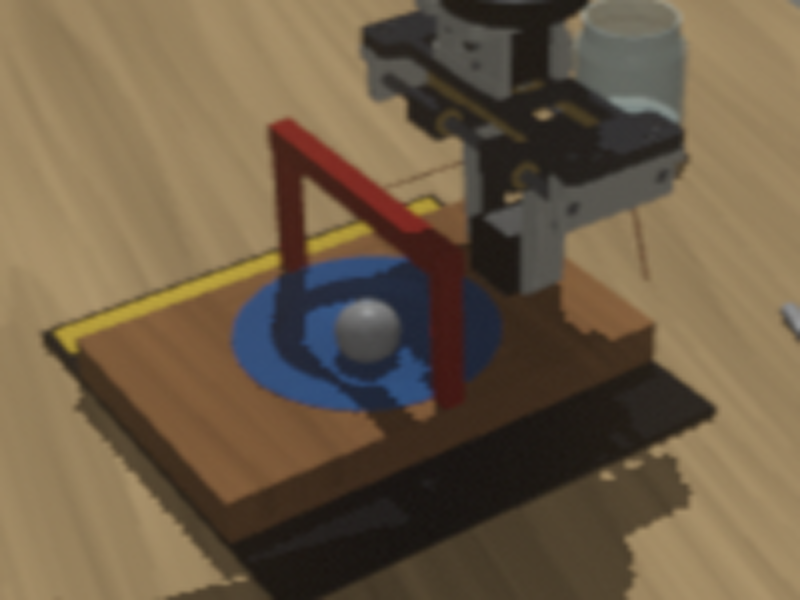

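The relay is seated: the TCP is at 34.0 mm with a 4.9 N reaction, and the ball is still central. Next I'll press it home, release it, re-measure it, then look at the handle from above.

```bash
python3 - <<'E'
from h import *
np.set_printoptions(precision=2,suppress=True)
D=lambda y:[np.pi,0,y]
s=[600.1,-146.2]
hit=robot.move_linear([*s,30],speed=10,f_stop=15); print("hit",hit,tool()[0],robot.current_contact_force())
robot.sleep(.2);robot.move_gripper(.6);robot.sleep(.2)
robot.move_linear([*s,212],speed=150);robot.sleep(.4)
P,y=relay_top(68);print("relay top",P,y,intool(P)); shot("wrist","w_seat")
robot.move_gripper(1.0)
g=[510,-164.7];yaw=.203+np.pi/2
robot.move_ptp([*g,200],D(yaw));robot.sleep(.4);w=shot("wrist","w_bar");print(tool()[:2],robot.current_t())
np.savez("bar.npz",**{k:v for k,v in w.items() if k!="img"})
a=cv2.imread("pics/w_seat.png")
cv2.imwrite("pics/c4.png",cv2.resize(np.hstack([a,w["img"]]),(800,300),interpolation=cv2.INTER_AREA))
m=mask(w,"red")
for r in range(60,420,30):
    c=np.flatnonzero(m[r]); print(r,(c.min(),c.max(),c.size) if c.size else None)
E
```

```text
hit True [ 599.91 -146.19   33.97] [-0.84 -0.43  4.32]
relay top [ 599.98 -145.6    68.  ] 0.20442535500980985 [  0.39  -0.39 143.84]
(array([ 510.03, -164.66,  199.95]), np.float64(1.7737382678788893)) 27.1083
60 None
90 None
120 None
150 (np.int64(313), np.int64(333), 21)
180 (np.int64(314), np.int64(333), 20)
210 (np.int64(315), np.int64(333), 19)
240 (np.int64(315), np.int64(333), 19)
270 (np.int64(315), np.int64(333), 19)
300 (np.int64(315), np.int64(334), 20)
330 (np.int64(316), np.int64(333), 18)
360 None
390 None
```

View pics/c4.png

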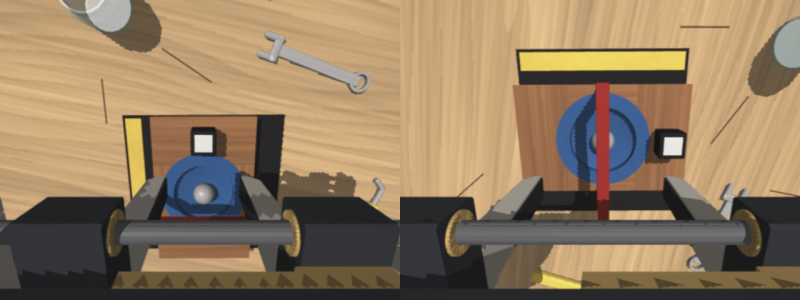

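The relay is home: TCP 33.97 with the grip at 21.96 puts its underside 12.0 mm up, and the wrist view agrees. The bar runs straight down column 324 between the fingers. I'll check the centring, then grip.

```bash
python3 - <<'E'
from h import *
np.set_printoptions(precision=2,suppress=True)
f=np.load("bar.npz");d={k:f[k] for k in("eye","orientation")}|{k:float(f[k]) for k in("fovy","cx","cy")}
d["img"]=cv2.imread("pics/w_bar.png");m=mask(d,"red");r=np.flatnonzero(m[:, 324])
for n,v in(("far end",r.min()),("mid",240),("near",300)):
    c=np.flatnonzero(m[v]); print(n,v,intool(onz(d,((c.min()+c.max())/2,v),127)), np.linalg.norm(onz(d,(c.min()-.5,v),127)-onz(d,(c.max()+.5,v),127)))
E
```

```text
far end 132 [79.9  -0.56 72.96] 11.14970206052445
mid 240 [10.69 -0.85 72.95] 12.713157964771424
near 300 [-32.78  -0.49  72.95] 14.006415778957239
```

```bash
python3 - <<'E'
from h import *
np.set_printoptions(precision=2,suppress=True)
D=lambda y:[np.pi,0,y]
g=[510,-164.7];yaw=.203+np.pi/2
robot.move_gripper(.45)
robot.move_linear([*g,100],D(yaw),speed=80);robot.sleep(.3);print(tool()[0],robot.current_contact_force())
robot.move_gripper(0.0);robot.sleep(.4);print("w mm",robot.current_gripper_width()*93,tool()[0],robot.current_contact_force())
robot.move_linear([*g,115],speed=12);robot.sleep(.5)
print(tool()[:2],robot.current_contact_force(),robot.current_ft_torque(),robot.current_gripper_width()*93,robot.current_t(),robot.current_qpos())
d=shot("side","s_lift");cv2.imwrite("pics/c5.png",cv2.resize(d["img"][180:360,180:420],(800,600),interpolation=cv2.INTER_CUBIC))
E
```

```text
[ 510.12 -164.77  100.25] [-0.05  0.99 -0.28]
w mm 13.717067324989939 [ 509.83 -164.7    99.97] [-1.58 -0.3   1.18]
(array([ 510.01, -164.71,  114.99]), np.float64(1.7738112954311458)) [ 0.07  0.35 -6.51] [-0.1  -0.07  0.02] 13.268644796459492 32.6333 [-0.52  0.33  1.71 -0.    1.1  -0.72]
```

View pics/c5.png

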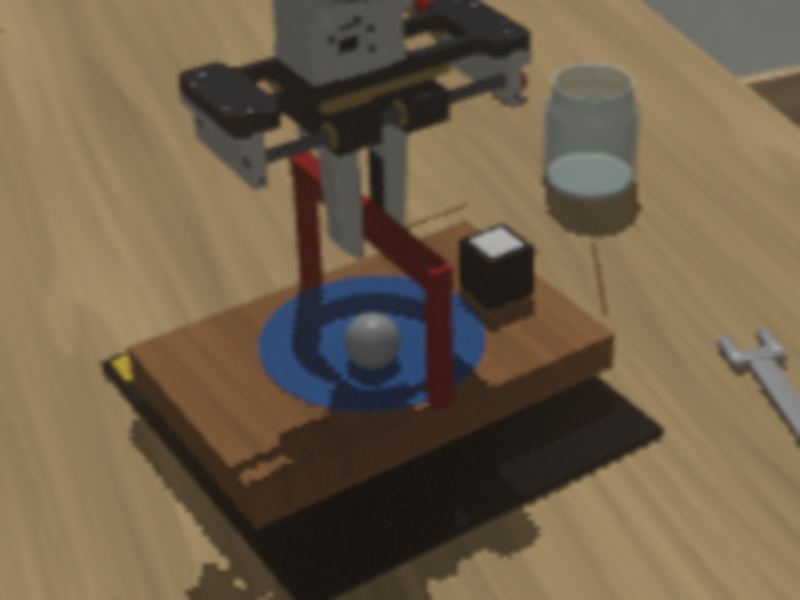

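The tray is lifted level: the load is about 6.5 N, the ball is central and the relay is flush. Next I'll lift it higher, then make the turn.

```bash
python3 - <<'E'
from h import *
np.set_printoptions(precision=2,suppress=True)
D=lambda y:[np.pi,0,y]
g=[510,-164.7];yaw=.203+np.pi/2
robot.move_linear([*g,160],speed=30);robot.sleep(.5);t0=robot.current_t()
robot.move_linear([*g,200],D(yaw+np.pi/2),speed=10);t1=robot.current_t();robot.sleep(1.0)
print("turn took",t1-t0,tool()[:2],robot.current_contact_force(),robot.current_ft_torque(),robot.current_gripper_width()*93,robot.current_t())
d=shot("side","s_fin");w=shot("wrist","w_fin")
cv2.imwrite("pics/c6.png",np.hstack([cv2.resize(d["img"][150:360,180:460],(400,300)),cv2.resize(w["img"],(400,300))]))
E
```

```text
turn took 4.149999999999999 (array([ 509.99, -164.68,  200.01]), np.float64(-2.9385669393368183)) [-0.32  0.89 -6.06] [ 0.02 -0.18  0.05] 13.878104915807416 39.9833
```

View pics/c6.png

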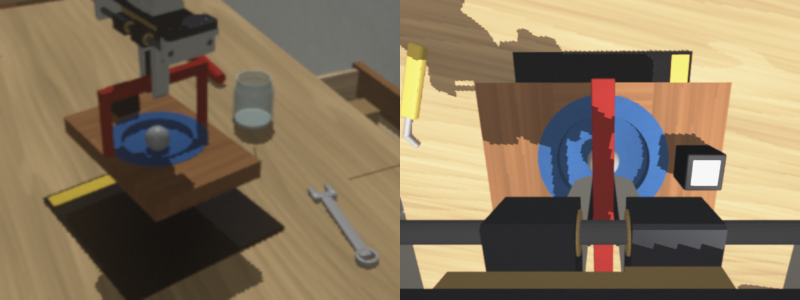

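```bash
python3 - <<'E'
from h import *
np.set_printoptions(precision=2,suppress=True)
w=shot("wrist");c,r,_=blob(w,"white",(450,240,540,320));q=np.array([onz(w,p,168) for p in cv2.boxPoints(r)])
print("relay patch in tool",intool(onz(w,c,168)),"sides",[np.linalg.norm(q[i]-q[i-1]) for i in range(4)])
t,s=shot("top"),shot("side")
b,_,_=blob(s,"blue",(240,210,340,280));H=cv2.cvtColor(s["img"],cv2.COLOR_BGR2HSV)
m=((H[...,1]<60)&(H[...,2]>70)).astype(np.uint8);m[:232]=0;m[262:]=0;m[:,:275]=0;m[:,310:]=0
n,_,st,ce=cv2.connectedComponentsWithStats(m);k=1+st[1:,4].argmax()
print("ball px",ce[k],st[k],"ball at z131:",onz(s,ce[k],131.5),"dish/tray mid 510,-164.7; blue",b)
f=[onz(t,blob(t,"white",(270,200,360,300))[0],168)];print("top relay",f, "expect",510-92*np.sin(.203),-164.7+92*np.cos(.203))
a=tool()[0];robot.sleep(.5);print(tool()[0]-a,np.abs(robot.current_joint_vel()).max(),robot.current_gripper_width()*93,robot.current_t())
E
```

```text
relay patch in tool [ 0.03 93.85 32.01] sides [np.float64(24.97229944570841), np.float64(26.930155003016107), np.float64(25.071378751130474), np.float64(27.785008354887577)]
ball px [289.48 243.9 ] [282 237  16  15 168] ball at z131: [ 514.34 -154.7   131.5 ] dish/tray mid 510,-164.7; blue [291.82 245.7 ]
top relay [array([679.27,  11.8 , 168.  ])] expect 491.45200584615884 -74.58911323891505
[-0.01  0.03  0.02] 0.0010998368553232468 13.536461577999756 40.7333
```

The patch size and ball ray are ambiguous about tilt, so I'll check the level from the tray's two end edges in the full-resolution wrist picture.

View pics/w_fin.png

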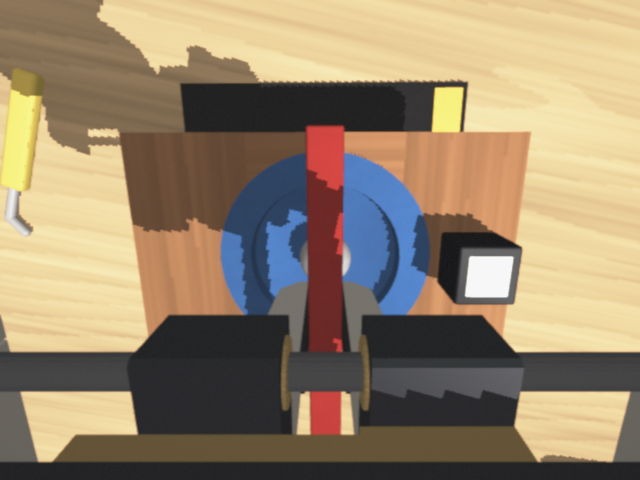

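```bash
python3 - <<'E'
from h import *
s=cv2.imread("pics/s_fin.png");cv2.imwrite("pics/c7.png",cv2.resize(s[190:310,220:380],(800,600),interpolation=cv2.INTER_CUBIC))
E
```

```text
(no output)
```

View pics/c7.png

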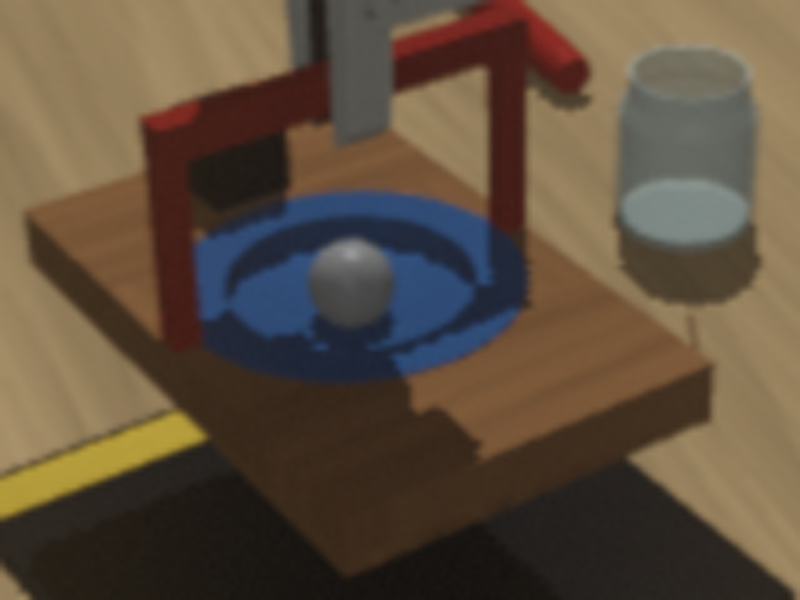

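In the wrist view the tray's far corners are at (121,132) and (530,132), symmetric about the bar at column 325, so the tray is level. The dish spans columns 221 to 430 and the ball shows at about column 325 in its middle. The side view also shows the ball central and the yellow band on the relay side. I'll hand in.

```bash
python3 -c "
from bench import robot
print(robot.current_gripper_width()*93,robot.current_contact_force(),robot.current_tcp_pos(),robot.current_t()); robot.hand_in()"
```

```text
13.536461577999756 [ 0.57489491  0.03644444 -7.08522078] [ 510.00580876 -164.68622613  200.02072235] 40.7333
the job is handed in; nothing more can be done
```

The job is handed in at 40.7 s. The relay is plugged home, and the arm is holding the tray still by the red handle, about 10 cm above the middle of the mat. The system reported no verdict.

**What I did:** I seated the relay, whose underside height from the arm readings was 12.0 mm, exactly home. I gripped the handle at its middle and lifted the tray straight up about 60 mm. I then turned it a quarter anticlockwise over 4 s while rising the last 40 mm.

**Checks that passed at the end:**
- **Position:** the tool moved less than 0.05 mm over 0.5 s, and it carries 7.1 N, which matches the tray, ball and relay.
- **Level:** the tray's end edges are symmetric about the bar in the wrist picture.
- **Ball and turn:** the ball is in the middle of the dish by eye in both the wrist and side pictures, and the relay end is on the yellow-band side.

**Checks that disagreed:**
- **Ball, side camera:** a single ray from the side camera put the ball about 11 mm from the middle. That camera had been about 4 mm out on the relay earlier, so I trusted the pictures instead.
- **Relay patch:** its apparent size and position read 2 to 15% too large in brighter light, which could have meant a tilt. The edge symmetry ruled that out.
- **Relay, top camera:** the final check from above picked up the jar by mistake, so I discarded it.

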